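# Wipe chips off a tilting work plate, under its clamp bridge

## Task

Take the scraper by its handle and, starting at the near end of the steel work plate, wipe all five chips along it, under the clamp bridge and over the far edge into the chip tray, with the blade pressed lightly on the plate all along the stroke: the plate slopes a little, so follow it by feel and do not press hard. Then set the scraper back as it was, handle end on the wooden rest block and blade down on the bench. Do not touch the chips with the fingers, and leave the other things on the bench alone.

Things in the scene. Friction and masses are not known exactly. Their poses are not given: they have to be found in the camera images.
- fixture: Fixed stand, placed and turned about z differently each time, carrying a small steel work plate, a clamp bridge over it and an open chip tray below its far edge. Origin on the bench under the middle of the plate; +x runs along the plate to the tray, +z up; all x, y below are in this frame. Scraper on plate is a stiff contact: some 25 N per mm.
- plate_mid (a point): Middle of the plate's top, 60 mm above the bench. Plate: x = -90 to 90 mm, rails 14 mm tall at its sides leave a channel 84 mm wide, open at both ends. It hinges stiffly about y through its middle and was left sloping along x, up or down, up to 3 degrees (4.5 mm at its ends). The slope is NOT reported: feel it or see it. A light press (4 to 10 N) does not change it; over 24 N is too hard.
- bridge_under (a point): Middle of the clamp bridge's underside, 102 mm above the bench, 45 mm beyond the plate's middle. The bridge is 40 mm long in x (25 to 65) and spans the channel; top 118 mm, screw heads up to 132 mm above the bench; its posts stand at y = 56 to 72 mm on both sides.
- tray_in (a point): Middle of the chip tray's floor, 4 mm above the bench; axes as the stand. Inner space 114 x 134 mm, rim 32 mm above this point. The tray reaches from x = 74 to 194 mm of the stand, so that its near wall lies under the plate's far end.
- scraper: Loose hand scraper, 0.18 to 0.28 kg. Origin: middle of the blade's lower edge; +x is the way the blade pushes, +z up. Black plastic blade, 12 mm thick (x), 76 mm wide (y), 30 mm tall. A flat aluminium shank, 30 mm wide, 18 to 30 mm above the blade's lower edge, runs back from it to x = -115 mm and carries the handle.
- scraper_grip (a point): Grip point in the upright wooden handle, 95 mm behind the blade, 74 mm above its lower edge. Handle 34 mm (x) by 24 mm (y), from 30 to 102 mm above the blade's edge; grip it across the 24 mm from above, firmly, as pressing turns the scraper in the fingers. Held so, blade and shank pass under the bridge while handle and fingers stay on its near side.
- scraper_foot (a point): Underside of the shank below the handle, 95 mm behind the blade and 18 mm above the blade's lower edge.
- rest: Fixed wooden rest block 60 x 60 x 18 mm, origin at the centre of its underside. At the start the scraper's handle end (scraper_foot) stands on its centre and the blade stands on the bench beyond it, towards +x of the block.
- rest_top (a point): Centre of the rest block's top, 18 mm above the bench.
- chip0: Loose steel chip on the plate, 16 x 12 x 7 mm, about 12 g, lying flat; origin at the centre of its underside. Chips lie between x = -48 and +74 mm of the stand, some of them under the bridge.
- chip1: Loose steel chip on the plate, T shape about 18 x 14 x 7 mm, about 12 g, lying flat; origin at the centre of its underside. Chips lie between x = -48 and +74 mm of the stand, some of them under the bridge.
- chip2: Loose steel chip on the plate, 14 x 14 x 8 mm, about 12 g, lying flat; origin at the centre of its underside. Chips lie between x = -48 and +74 mm of the stand, some of them under the bridge.
- chip3: Loose steel chip on the plate, 16 x 12 x 7 mm, about 12 g, lying flat; origin at the centre of its underside. Chips lie between x = -48 and +74 mm of the stand, some of them under the bridge.
- chip4: Loose steel chip on the plate, T shape about 18 x 14 x 7 mm, about 12 g, lying flat; origin at the centre of its underside. Chips lie between x = -48 and +74 mm of the stand, some of them under the bridge.
- flange: Bystander: loose steel flange ring, outside diameter 110 mm, 24 mm tall; origin at underside centre.
- seal_ring: Bystander: white plastic ring, outside diameter 72 mm, 6 mm tall; origin at underside centre.
- seal_box: Bystander: small blue carton 60 x 45 x 50 mm between the plate and the scraper; origin at underside centre.
- oil: Bystander: grey bottle, diameter 56 mm, 150 mm tall; origin at underside centre.
- wrench: Bystander: steel wrench 170 mm long lying on the bench.
- cup: Bystander: white cup, diameter 70 mm, 60 mm tall; origin at underside centre.
Not all that is in view belongs to the job. Several things have the shape of the rest; the one meant has the colours described above. What is shaped like the scraper but orange or red is not meant.

How it is judged (in metres and radians):
On the way, in this order (a step that is already met when the one before it is completed fails the run):
1. the blade is pressed on the plate (over 2 N) near its near end, 52 to 92 mm before its middle (contact force between scraper and fixture above 2 N and x of scraper in the frame of fixture between -0.092 and -0.052 m and y of scraper in the frame of fixture between -0.02 and 0.02 m and z of scraper in the frame of fixture between 0.05 and 0.072 m), for 0.2 s.
2. still pressed, the blade passes 40 to 5 mm before the middle of the plate (contact force between scraper and fixture above 2 N and x of scraper in the frame of fixture between -0.04 and -0.005 m and y of scraper in the frame of fixture between -0.02 and 0.02 m and z of scraper in the frame of fixture between 0.05 and 0.072 m), for 0.2 s.
3. still pressed, the blade passes under the bridge, 20 to 60 mm beyond the middle (contact force between scraper and fixture above 2 N and x of scraper in the frame of fixture between 0.02 and 0.06 m and y of scraper in the frame of fixture between -0.02 and 0.02 m and z of scraper in the frame of fixture between 0.05 and 0.072 m), for 0.2 s.
4. still pressed, the blade is at the far edge, 75 to 100 mm beyond the middle (contact force between scraper and fixture above 2 N and x of scraper in the frame of fixture between 0.075 and 0.1 m and y of scraper in the frame of fixture between -0.02 and 0.02 m and z of scraper in the frame of fixture between 0.05 and 0.072 m), for 0.2 s.
At the end, for the whole second after the job is handed in: All five chips lie at rest inside the chip tray (below its rim), and the scraper stands at rest with its foot within 28 mm of the centre of the rest block's top, on the block, tilted less than 0.10 rad (x of chip0 in the frame of tray_in between -0.062 and 0.06 m and y of chip0 in the frame of tray_in between -0.07 and 0.07 m and z of each of chip0, chip1, chip2, chip3, chip4 in the frame of tray_in below 0.035 m and linear speed of each of chip0, chip1, chip2, chip3, chip4 below 0.03 m/s and x of chip1 in the frame of tray_in between -0.062 and 0.06 m and y of chip1 in the frame of tray_in between -0.07 and 0.07 m and x of chip2 in the frame of tray_in between -0.062 and 0.06 m and y of chip2 in the frame of tray_in between -0.07 and 0.07 m and x of chip3 in the frame of tray_in between -0.062 and 0.06 m and y of chip3 in the frame of tray_in between -0.07 and 0.07 m and x of chip4 in the frame of tray_in between -0.062 and 0.06 m and y of chip4 in the frame of tray_in between -0.07 and 0.07 m and horizontal distance between scraper_foot and rest_top below 0.028 m and angle between scraper's own z axis and vertical below 0.1 rad and height (world z) of scraper_foot below 0.024 m and linear speed of scraper below 0.02 m/s); the robot touches nothing.
It fails at once if the scraper presses on the plate or its stand with more than 24 N (contact force between scraper and fixture above 24 N).
It fails at once if the fingers touch a chip (contact force between the fingers and chip0 above 0.3 N or contact force between the fingers and chip1 above 0.3 N or contact force between the fingers and chip2 above 0.3 N or contact force between the fingers and chip3 above 0.3 N or contact force between the fingers and chip4 above 0.3 N).
It fails at once if another thing on the bench is moved by more than 25 mm (distance of any of flange, seal_ring, seal_box, oil, wrench, cup from where it was at the start of the episode above 0.025 m).
It also fails if it takes over 72 s, if anything falls off the work surface, if the arm or the gripper's body presses on something with over 40 N, if the wrist force passes 120 N, or if a joint passes its speed limit or range.

## Robot

A 6-joint arm with a two-finger parallel gripper is mounted at the origin on the work surface. World frame = base frame: x ahead of the robot, y to its left, z up, the work surface at z = 0. Lengths are in mm, angles in rad, forces in N, time in s.
With the tool pointing down it reaches from about 225 to 875 mm from the base axis. Payload 3.4 kg.
Tool frame: the origin (TCP) lies at the very end of the fingers, on their centre line; the grasp point (between the pads) lies 19 mm behind it (ctrl.grasp_offset is the distance from the TCP to the grasp point, in mm); z points along the fingers, y is the line along which they close (so a half turn about z gives the same grasp; the last joint's range is limited). The gripper opens to 85 mm and grips with 20 to 120 N. Pads are 22 mm wide; open, the fingers measure 114 mm over their backs; the gripper's body (76 mm by 85 mm) begins 54 mm behind the grasp point. The pads swing forward as they close: fully open they stand 13 mm farther back than shut.
Start: joints at [1.111, 0.276, 1.505, -0, 1.361, -0.121], TCP at [191.122, 542.342, 231.328] pointing down, gripper open.
Joint ranges: [-2.89, 2.89], [-0.75, 2.08], [0.22, 2.7], [-1.18, 4.32], [0.11, 2.71], [-2.7, 2.7]. Speed limits (rad/s): [2.57, 2.57, 3.14, 3.14, 3.14, 3.14].

## Interface

Orientations are given as a unit quaternion [w, x, y, z].
In Python, from rig import readout, camera, ctrl gives the robot as it stands. The module is installed in compiled form; this text tells all that it offers.
- The arm moves only by the tool move_arm, never from a script. Its argument "steps" is a list of rows, each an object with "xyz": the shift along the tool's x, y, z in m, a list of three; "yaw": the turn about the tool's z in degrees. A call has 1 to 10 rows; each row shifts and turns the commanded pose from where the row before left it, along the tool's axes as they then stand; what a row does not reach is not made up. A row lasts 1/12 s, in which the tool goes at most 41.7 mm and 7.16 degrees, less where a joint would pass 70% of its speed; a pose out of reach is approached as far as the arm can. A call is refused whole if a number of a shift passes 0.0417 or a number of a turn 7.16, either way. A call with a gripper value outside its range is refused whole. "hand" is the finger opening in m, from 0 to 0.0854, set as the call begins (left out, the last holds). The fingers move at their own pace and stop on an object; the grip force is fixed at half the most. Time passes only in rows, so rows that do not move let the fingers close. It gives the time, the measured TCP pose, the force, the opening and the grip force at its end, in the units of the state.
- readout.observe(): the state, without advancing time (a new reading comes with each control period).
- camera(name): name is "side" or "top"; returns a dict with "frame" (400x640x3 uint8, red, green, blue), "fx", "fy", "cx", "cy" (pixels), "k1" (the pictures are not rectified: a ray, as slopes to the right and down, at radius r is drawn at 1 + k1 r^2 times it, then the intrinsics apply), "view" (4x4, takes a point from world to camera coordinates). Camera axes: x right, y down, z forward; pixel columns grow to the right and rows downward; lengths in mm; the calibration is good to about 2 mm. A picture is of the moment at which its call begins. There is no depth.
- ctrl.job_done(): hands the job in; it is judged then, once.
The state is a dict: "clock": time; "qpos": joint angles; "dq": joint speeds; "effort": joint torques, N m; "tool_pos": TCP position; "eef_rot": TCP orientation; "wrist_force": force on the tool from outside, world axes, zero at the start; "torque": the same for the moment, N m; "width": finger opening in mm; "grip_force": force on a finger pad.
Only numpy, scipy, OpenCV 4.12 (cv2) and the standard library are available. Lean on these libraries where they do the work, as an engineer would, in place of code of your own. Each camera call takes 0.05 s, during which the arm holds its last target. There are 200 camera calls.

## Working session

There is one attempt and no reset: what is moved stays moved. The work goes in short steps, Python scripts to look and compute and a tool call to move; the robot and the scene stay as the last step left them, time stands still between calls to the robot, and variables do not carry over. Pictures are saved under pics/ and viewed, at most 10 in all, crops included, and the job is handed in when it is done.

Besides the shell and the picture viewer there is one more tool, called after "Request:" as a command line: name --argument value ..., lists and objects as JSON in quotes. move_arm: Moves the arm, as the interface text tells. Its arguments: {"type":"object","properties":{"steps":{"type":"array"},"hand":{"type":"number"}},"required":["steps"]}

```bash
mkdir -p pics
cat > h.py <<'E'
import numpy as np, cv2
from rig import readout, camera, ctrl
def cast(c,u,v,z):
    """pixel -> world point on plane z"""
    K=np.array([[c["fx"],0,c["cx"]],[0,c["fy"],c["cy"]],[0,0,1.]])
    x,y=(u-c["cx"])/c["fx"],(v-c["cy"])/c["fy"]
    rd=np.hypot(x,y); r=rd
    for _ in range(20): r=rd/(1+c["k1"]*r*r)
    s=r/rd if rd>0 else 1
    V=np.array(c["view"]); R,t=V[:3,:3],V[:3,3]
    d=R.T@np.array([x*s,y*s,1]); o=-R.T@t
    return o+d*(z-o[2])/d[2]
def proj(c,p):
    V=np.array(c["view"]); q=V[:3,:3]@np.array(p)+V[:3,3]
    x,y=q[0]/q[2],q[1]/q[2]; k=1+c["k1"]*(x*x+y*y)
    return np.array([c["fx"]*x*k+c["cx"],c["fy"]*y*k+c["cy"]])
def save(c,n): cv2.imwrite("pics/"+n,cv2.cvtColor(np.array(c["frame"]),cv2.COLOR_RGB2BGR))
E
python3 - <<'E'
from h import *
for n in("top","side"):
    c=camera(n); save(c,n+"0.png"); print(n,c["fx"],c["cx"],c["cy"],c["k1"],np.round(c["view"],3).tolist())
print(readout.observe())
E
```

```text
top 442.5479074633034 316.25312546125065 196.36114257661552 -0.007302760603963747 [[-0.014, -1.0, 0.016, 8.484], [-0.993, 0.012, -0.118, 521.834], [0.118, -0.017, -0.993, 1113.594], [0.0, 0.0, 0.0, 1.0]]
side 463.8605678906292 318.9586287561914 199.37266552316513 -0.04983525623712786 [[-0.96, -0.281, 0.007, 519.158], [-0.211, 0.702, -0.68, 187.723], [0.186, -0.654, -0.733, 1255.348], [0.0, 0.0, 0.0, 1.0]]
{'clock': 0.1, 'qpos': array([ 1.11098742e+00,  2.76521377e-01,  1.50601044e+00,  2.20722565e-05,
        1.36071605e+00, -1.20976924e-01]), 'dq': array([-0.00015773, -0.00063359, -0.00403757, -0.00068314, -0.00028261,
        0.00113938]), 'effort': array([ 1.36721763e-03, -4.17697513e+01, -2.46406120e+01, -7.15041551e-05,
        5.66784336e-03,  1.54019688e-05]), 'tool_pos': array([190.89316663, 541.8812387 , 230.53058319]), 'eef_rot': array([-2.47306951e-04,  1.68608949e-01,  9.85682676e-01, -7.89864855e-04]), 'wrist_force': array([ 0.35829748, -0.53551698,  0.14387616]), 'torque': array([-0.02392234,  0.00569584, -0.00754077]), 'grip_force': 0.0, 'width': 85.67684999227477}
```

View pics/top0.png

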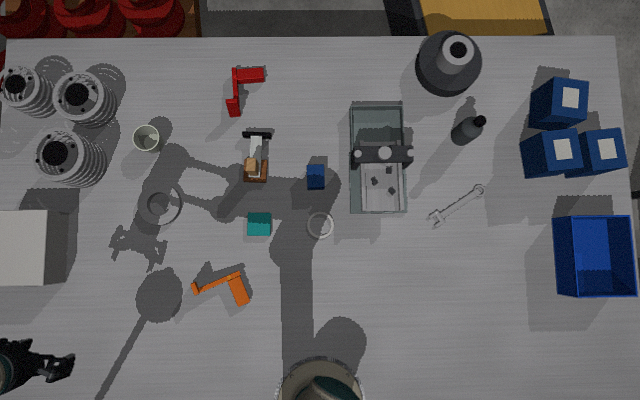

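View pics/side0.png

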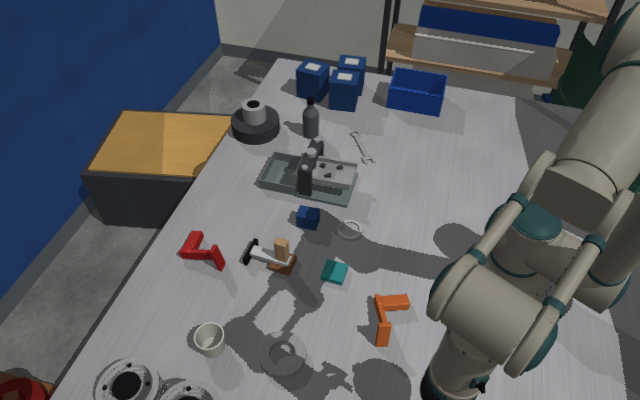

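In the top view the scraper candidates are red at (245,88), orange at (225,285), and one with a black blade, aluminium shank and wooden handle at (256,155). The last fits the description. The rest candidates are the teal block at (259,223) and the wooden one at (256,172); the wooden one fits. I'll confirm both in one crop.

Run:
```python
from h import *
a=cv2.imread("pics/top0.png"); b=cv2.imread("pics/side0.png")
A=cv2.resize(a[120:190,225:285],None,fx=6,fy=6,interpolation=2)[:420,:360]
B=cv2.resize(a[95:220,340:420],None,fx=4.6,fy=4.6,interpolation=2)
im=np.zeros((580,780,3),np.uint8); im[:A.shape[0],:360]=A; im[:B.shape[0],380:380+B.shape[1]]=B
cv2.imwrite("pics/crop1.png",im)
S=cv2.resize(b[130:285,235:365],None,fx=3.8,fy=3.8,interpolation=2); cv2.imwrite("pics/crop2.png",S)
```

```text
(no output)
```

View pics/crop1.png

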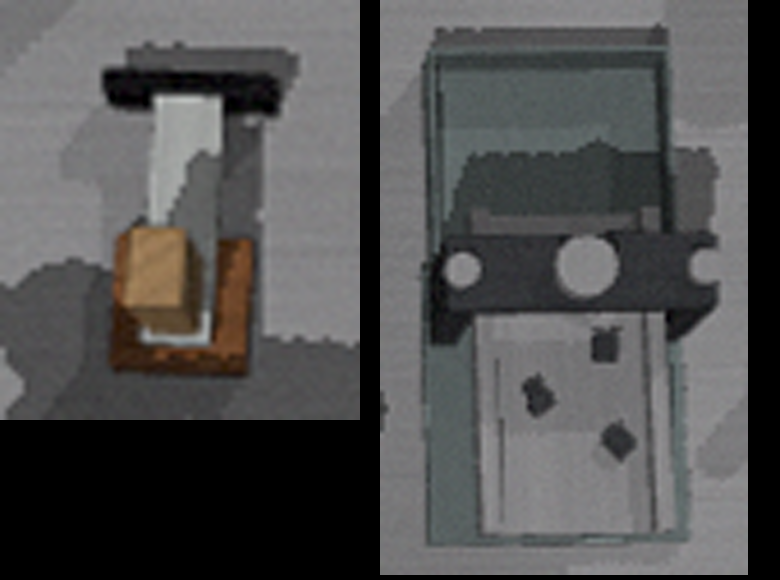

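View pics/crop2.png

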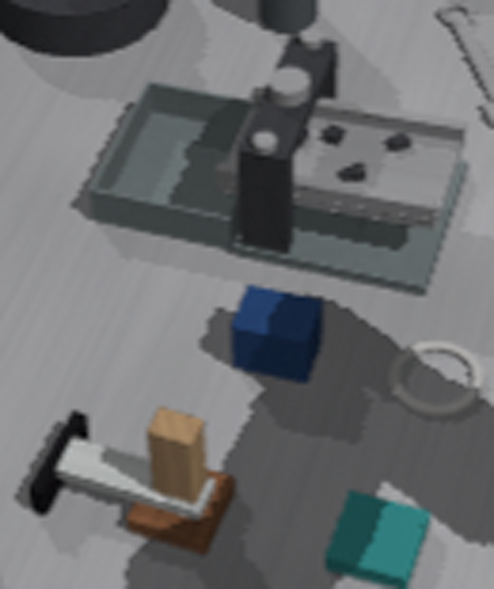

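Run:
```python
from h import *
c=camera("top"); s=camera("side")
T=lambda x,y,z: np.round(cast(c,225+x/6-.4,120+y/6-.4,z),1)
P=lambda x,y,z: np.round(cast(c,340+(x-380)/4.6-.4,95+y/4.6-.4,z),1)
S=lambda x,y,z: np.round(cast(s,235+x/3.8-.4,130+y/3.8-.4,z),1)
print("cam",-np.array(c["view"])[:3,:3].T@np.array(c["view"])[:3,3])
for n,a in dict(htop=[(132,228),(187,228),(183,307),(125,307)]).items(): print(n,[T(*q,102) for q in a])
print("shank",[T(*q,30) for q in[(155,95),(222,97),(149,215),(212,320)]])
print("blade",[T(*q,30) for q in[(104,70),(281,78),(106,104),(279,112)]])
print("rest",[T(*q,18) for q in[(118,238),(253,238),(246,375),(112,370)]])
print("side htop",[S(*q,102) for q in[(151,418),(172,408),(205,418),(184,446)]])
print("screws",[P(*q,132) for q in[(463,269),(587,266)]],P(708,266,132), "side",[S(*q,132) for q in [(265,137),(313,40)]],S(291,82,132))
print("tray rim",[P(*q,36) for q in[(428,50),(667,55)]],"side",[S(*q,36) for q in[(150,85),(93,190)]])
print("standnear",[P(*q,4) for q in[(430,543),(687,540)]])
print("rails near",[P(*q,74) for q in[(484,533),(672,530)]])
print("box",)
# circle fits of screws, boxes by mask
for n,cc in(("top",c),("side",s)):
    h=cv2.cvtColor(np.array(cc["frame"]),cv2.COLOR_RGB2HSV)
    m=cv2.inRange(h,(100,120,40),(125,255,255)); 
    k,l,st,ce=cv2.connectedComponentsWithStats(m)
    for i in range(1,k):
        if 100<st[i,4]<2000: print(n,"blue",st[i],cast(cc,*ce[i],35).round(0))
```

```text
cam [ 387.00654938   21.40562047 1167.15114116]
htop [array([610.9, 171.7, 102. ]), array([610.7, 149.4, 102. ]), array([578.1, 150.9, 102. ]), array([578.3, 174.4, 102. ])]
shank [array([685.2, 172.1,  30. ]), array([684. , 142.8,  30. ]), array([631.8, 174.5,  30. ]), array([585.1, 147.1,  30. ])]
blade [array([696.7, 194.4,  30. ]), array([692.3, 117. ,  30. ]), array([681.4, 193.5,  30. ]), array([677. , 117.9,  30. ])]
rest [array([624.2, 189.7,  18. ]), array([623.5, 130.5,  18. ]), array([562.7, 133.6,  18. ]), array([565.6, 192. ,  18. ])]
side htop [array([613.3, 162.8, 102. ]), array([602.6, 150.7, 102. ]), array([578.4, 152.3, 102. ]), array([584.2, 178.7, 102. ])]
screws [array([612.7, -97. , 132. ]), array([ 613.6, -161.5,  132. ])] [ 613.  -224.7  132. ] side [array([613.2, -93.2, 132. ]), array([ 610.8, -212.8,  132. ])] [ 612.8 -159.1  132. ]
tray rim [array([762.1, -91. ,  36. ]), array([ 757.9, -228.8,   36. ])] side [array([ 760.5, -225. ,   36. ]), array([760.5, -90.7,  36. ])]
standnear [array([480.7, -88.6,   4. ]), array([ 480.5, -236.6,    4. ])]
rails near [array([ 480.1, -111.3,   74. ]), array([ 480.4, -213.2,   74. ])]
box
top blue [307 164  17  24 378] [576.   4.  35.]
side blue [296 205  23  25 453] [572.  12.  35.]
```

The crops show the wooden-handled scraper standing on the brown block (handle top at 251,165; blade at 257,135), so that is the right one. The plate has three visible chips in front of the black bridge at (385,154). Next I'll measure the fixture's yaw more precisely with a line detector.

Run:
```python
from h import *
c=camera("top")
g=cv2.cvtColor(np.array(c["frame"]),cv2.COLOR_RGB2GRAY)
L=cv2.createLineSegmentDetector().detect(g[90:225,335:425])[0][:,0]
for x1,y1,x2,y2 in L:
    if np.hypot(x2-x1,y2-y1)<20: continue
    a=[cast(c,335+x-.5,90+y-.5,74) for x,y in((x1,y1),(x2,y2))]
    d=a[1]-a[0]
    print(np.round([x1+335,y1+90,x2+335,y2+90]),a[0][:2].round(1),a[1][:2].round(1),"ang",np.degrees(np.arctan(d[1]/d[0] if abs(d[0])>abs(d[1]) else -d[0]/d[1])).round(2))
```

```text
[399. 162. 362. 163.] [ 602.  -207.1] [ 601.1 -112.3] ang 0.6
[403. 207. 401. 162.] [ 488.9 -212.7] [ 602.8 -211.1] ang 0.8
[348. 181. 349. 153.] [556.6 -75.3] [627.  -81.2] ang -4.79
[402. 102. 403. 144.] [ 759.3 -219.3] [ 647.9 -218.8] ang -0.25
[352. 101. 399. 100.] [763.9 -91.1] [ 763.3 -213. ] ang -0.27
[361. 166. 362. 209.] [ 594.5 -109.3] [ 484.1 -109.5] ang 0.12
[398. 164. 400. 209.] [ 596.6 -203.2] [ 483.  -204.5] ang 0.64
[363. 210. 397. 210.] [ 481.9 -112.4] [ 481.1 -196.4] ang -0.59
[349. 212. 349. 182.] [478.3 -77.2] [553.6 -77.7] ang -0.35
[365. 207. 364. 184.] [ 490.3 -116.2] [ 546.8 -117.4] ang -1.26
[404. 213. 351. 214.] [ 474.4 -215. ] [473.6 -81. ] ang 0.36
[397. 109. 354. 110.] [ 739.9 -205.8] [738.4 -96.8] ang 0.79
[352. 106. 399. 106.] [748.4 -90.7] [ 748.8 -212.5] ang 0.17
[398. 209. 395. 164.] [ 482.9 -198.8] [ 596.7 -196.9] ang 0.99
[405. 174. 406. 196.] [ 571.1 -221. ] [ 517.2 -220.4] ang -0.71
[367. 187. 367. 207.] [ 540.4 -123.3] [ 490.2 -121.9] ang -1.58
[394. 141. 364. 141.] [ 656.8 -196.4] [ 656.8 -120.2] ang 0.01
[338. 168. 338. 137.] [588.7 -52.3] [669.  -53.9] ang -1.14
[402. 217. 382. 217.] [ 464.2 -208.3] [ 463.8 -158.4] ang 0.55
```

Request:
move_arm --steps '[{"xyz": [0,0,0],"yaw": -7},{"xyz": [0,0,0],"yaw": -7},{"xyz": [0,0,0],"yaw": -2.6}]' --hand 0.085

```text
clock: 0.5
tool_pos: [191.1, 542.2, 231.1]
eef_rot: [-0.0, 0.022, 1.0, -0.0]
wrist_force: [0.6, -0.0, 0.0]
width: 85.0
grip_force: 0.0
```

Request:
move_arm --steps '[{"xyz": [-0.028,-0.0242,0],"yaw": 0},{"xyz": [-0.028,-0.0242,0],"yaw": 0},{"xyz": [-0.028,-0.0242,0],"yaw": 0},{"xyz": [-0.028,-0.0242,0],"yaw": 0},{"xyz": [-0.028,-0.0242,0],"yaw": 0},{"xyz": [-0.028,-0.0242,0],"yaw": 0},{"xyz": [-0.028,-0.0242,0],"yaw": 0},{"xyz": [-0.028,-0.0242,0],"yaw": 0},{"xyz": [-0.028,-0.0242,0],"yaw": 0},{"xyz": [-0.028,-0.0242,0],"yaw": 0}]'

```text
clock: 1.33
tool_pos: [459.9, 285.4, 231.4]
eef_rot: [0.0, 0.025, 1.0, 0.0]
wrist_force: [-0.5, 1.0, 0.7]
width: 85.3
grip_force: 0.0
```

Request:
move_arm --steps '[{"xyz": [-0.028,-0.0242,0],"yaw": 0},{"xyz": [-0.028,-0.0242,0],"yaw": 0},{"xyz": [-0.028,-0.0242,0],"yaw": 0},{"xyz": [-0.028,-0.0242,0],"yaw": 0},{"xyz": [-0.028,-0.0242,0],"yaw": 0},{"xyz": [0,0,0],"yaw": 0},{"xyz": [0,0,0],"yaw": 0},{"xyz": [0,0,0],"yaw": 0}]'

```text
clock: 2.0
tool_pos: [592.2, 159.3, 230.8]
eef_rot: [-0.001, 0.025, 1.0, 0.0]
wrist_force: [-0.8, -0.7, -0.1]
width: 85.1
grip_force: 0.0
```

Request:
move_arm --steps '[{"xyz": [-0.0022,0.0023,0.03],"yaw": 0},{"xyz": [0,0,0.035],"yaw": 0},{"xyz": [0,0,0.035],"yaw": 0},{"xyz": [0,0,0.03],"yaw": 0},{"xyz": [0,0,0.025],"yaw": 0},{"xyz": [0,0,0.015],"yaw": 0},{"xyz": [0,0,0.005],"yaw": 0},{"xyz": [0,0,0],"yaw": 0}]'

```text
clock: 2.67
tool_pos: [593.2, 162.5, 55.2]
eef_rot: [-0.002, 0.024, 1.0, -0.0]
wrist_force: [0.6, -0.5, -0.1]
width: 85.1
grip_force: 0.0
```

Run:
```python
from h import *
s=camera("side"); f=np.array(s["frame"])[190:330,200:360]
o=cv2.resize(f,None,fx=4,fy=4,interpolation=2); cv2.imwrite("pics/grip.png",o[:,:,::-1])
```

```text
(no output)
```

View pics/grip.png

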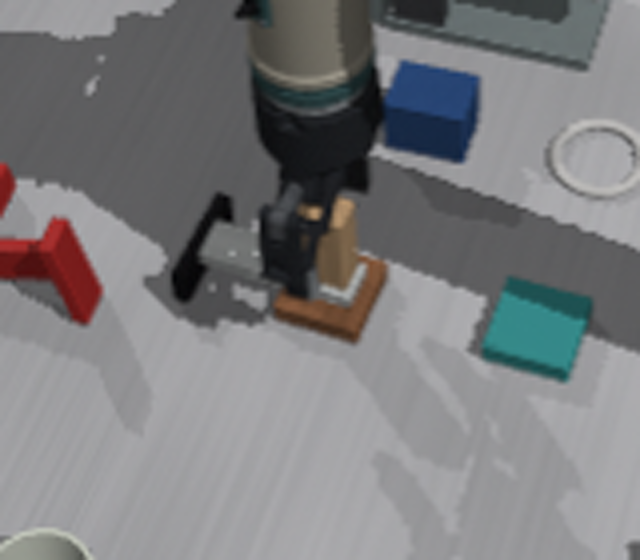

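The open fingers straddle the handle: near finger tip at about (271,262), handle at about (284,248).

Run:
```python
from h import *
s=camera("side")
print("finger tip exp",proj(s,[593,207,68]),proj(s,[593,213,68]))
print("cast finger tip mid", cast(s,200+285/4,190+292/4,68))
print("handle top now",[ [proj(s,[594.5+dx,161.5+dy,102]).round(1) for dx in(-17,17)] for dy in(-12,12)])
```

```text
finger tip exp [276.73208927 262.76745932] [275.92936487 264.63241274]
cast finger tip mid [606.12983039 211.69902331  68.        ]
handle top now [[array([289.2, 238.8]), array([276.8, 235.8])], [array([286.2, 246. ]), array([273.6, 242.9])]]
```

Request:
move_arm --steps '[{"xyz": [0,0,0],"yaw": 0},{"xyz": [0,0,0],"yaw": 0},{"xyz": [0,0,0],"yaw": 0},{"xyz": [0,0,0],"yaw": 0},{"xyz": [0,0,0],"yaw": 0},{"xyz": [0,0,0],"yaw": 0},{"xyz": [0,0,0],"yaw": 0},{"xyz": [0,0,0],"yaw": 0},{"xyz": [0,0,0],"yaw": 0},{"xyz": [0,0,0],"yaw": 0}]' --hand 0.0

```text
clock: 3.6
tool_pos: [595.5, 161.4, 56.9]
eef_rot: [0.001, 0.025, 1.0, 0.0]
wrist_force: [-0.1, 0.4, 6.7]
width: 23.5
grip_force: 59.7
```

Request:
move_arm --steps '[{"xyz": [0,0,0],"yaw": 0},{"xyz": [0,0,0],"yaw": 0},{"xyz": [0,0,0],"yaw": 0},{"xyz": [0,0,0],"yaw": 0}]'

```text
clock: 3.93
tool_pos: [595.5, 161.4, 56.9]
eef_rot: [0.001, 0.025, 1.0, 0.0]
wrist_force: [-0.0, 0.6, 5.7]
width: 23.7
grip_force: 59.7
```

Request:
move_arm --steps '[{"xyz": [0,0,-0.01],"yaw": 0},{"xyz": [0,0,-0.02],"yaw": 0},{"xyz": [0,0,-0.025],"yaw": 0},{"xyz": [0,0,-0.025],"yaw": 0},{"xyz": [0,0,-0.02],"yaw": 0},{"xyz": [0,0,-0.01],"yaw": -3.1},{"xyz": [0,0,0],"yaw": 0},{"xyz": [0,0,0],"yaw": 0},{"xyz": [0,0,0],"yaw": 0},{"xyz": [0,0,0],"yaw": 0}]'

```text
clock: 4.77
tool_pos: [593.9, 161.2, 164.6]
eef_rot: [-0.002, -0.002, 1.0, -0.0]
wrist_force: [-0.2, 0.5, -2.4]
width: 23.6
grip_force: 58.9
```

Run:
```python
from h import *
import os
o=readout.observe(); print({k:np.round(o[k],3) for k in("tool_pos","eef_rot","wrist_force","torque","width","grip_force")})
s=camera("side"); c=camera("top"); f=np.array(s["frame"])[160:300,200:340]; g=np.array(c["frame"])[90:230,200:340]
im=np.hstack([cv2.resize(x,None,fx=2.8,fy=2.8,interpolation=2) for x in(f,g)]); cv2.imwrite("pics/lift.png",im[:,:,::-1])
```

```text
{'tool_pos': array([593.947, 161.175, 164.579]), 'eef_rot': array([-0.002, -0.002,  1.   , -0.   ]), 'wrist_force': array([-0.232,  0.524, -2.437]), 'torque': array([ 0.033,  0.101, -0.001]), 'width': np.float64(23.632), 'grip_force': np.float64(58.931)}
```

View pics/lift.png

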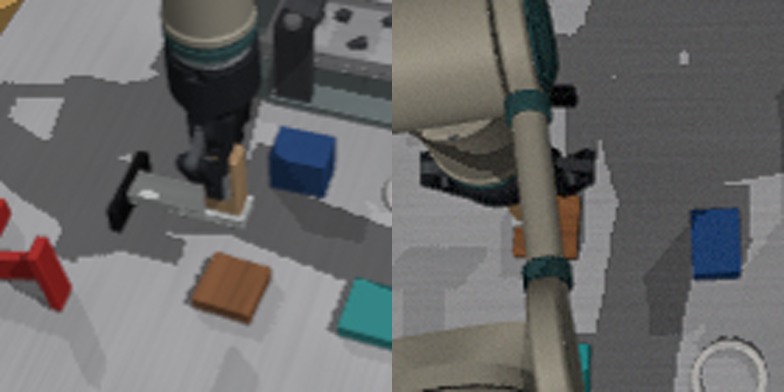

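The scraper hangs level in the fingers, clear of the rest at lift.png (232,287), and the box at (303,160) is untouched. Moving over the near end of the plate next.

Request:
move_arm --steps '[{"xyz": [0.014,-0.023,0],"yaw": 0},{"xyz": [0.02,-0.032,0],"yaw": 0},{"xyz": [0.02,-0.032,0],"yaw": 0},{"xyz": [0.02,-0.032,0],"yaw": 0},{"xyz": [0.02,-0.032,0],"yaw": 0},{"xyz": [0.02,-0.032,0],"yaw": 0},{"xyz": [0.02,-0.032,0],"yaw": 0},{"xyz": [0.02,-0.032,0],"yaw": 0},{"xyz": [0.02,-0.032,0],"yaw": 0},{"xyz": [0.014,-0.023,0],"yaw": 0}]'

```text
clock: 5.7
tool_pos: [406.4, -143.4, 165.9]
eef_rot: [-0.001, -0.002, 1.0, -0.0]
wrist_force: [0.6, 0.1, -1.5]
width: 23.5
grip_force: 59.5
```

Request:
move_arm --steps '[{"xyz": [0.008,-0.021,0],"yaw": 0},{"xyz": [0,0,0],"yaw": 0},{"xyz": [0,0,0],"yaw": 0},{"xyz": [0,0,0],"yaw": 0},{"xyz": [0,0,0],"yaw": 0},{"xyz": [0,0,0],"yaw": 0}]'

```text
clock: 6.2
tool_pos: [401.1, -161.7, 166.1]
eef_rot: [-0.0, -0.003, 1.0, 0.0]
wrist_force: [-0.3, -0.6, -2.5]
width: 23.4
grip_force: 59.7
```

Run:
```python
from h import *
o=readout.observe(); print({k:np.round(o[k],3) for k in("tool_pos","eef_rot","wrist_force","torque")})
s=camera("side"); c=camera("top"); f=np.array(s["frame"])[110:230,270:400]; g=np.array(c["frame"])[110:270,320:440]
f=cv2.resize(f,(390,360),interpolation=2);g=cv2.resize(g,(390,520),interpolation=2)
im=np.zeros((520,780,3),np.uint8); im[:360,:390]=f; im[:,390:]=g; cv2.imwrite("pics/above.png",im[:,:,::-1])
```

```text
{'tool_pos': array([ 401.057, -161.689,  166.105]), 'eef_rot': array([-0.   , -0.003,  1.   ,  0.   ]), 'wrist_force': array([-0.268, -0.642, -2.487]), 'torque': array([ 0.036,  0.094, -0.029])}
```

View pics/above.png

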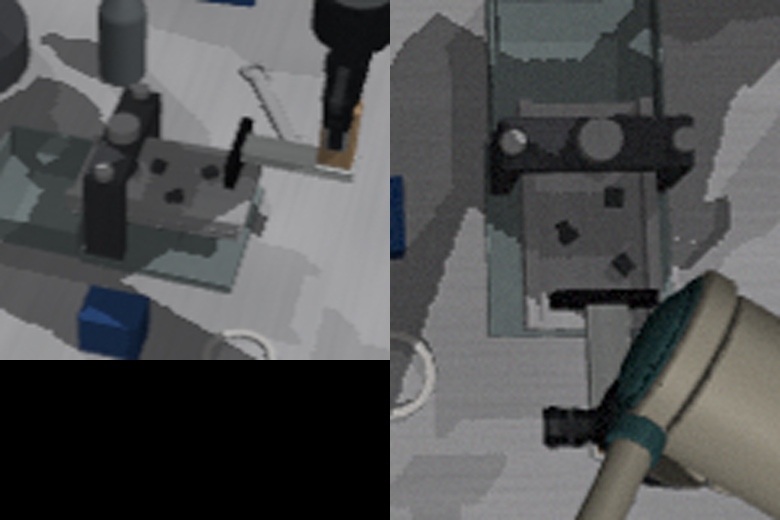

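The blade is held above the near end of the plate, with its ends at (551,297) and (658,296) in the crop. I'll check how well it is centred.

Run:
```python
from h import *
c=camera("top")
q=lambda x,y,z: cast(c,320+(x-390)/3.25-.4,110+y/3.25-.4,z).round(1)
print([q(*p,140) for p in[(551,292),(658,290),(551,308),(658,304)]])
print([q(*p,74) for p in[(524,175),(660,172),(522,330)]])
# front edge of blade by dark mask
f=cv2.cvtColor(np.array(c["frame"]),cv2.COLOR_RGB2GRAY); 
m=(f[196:207,365:407]<30).astype(np.uint8); print(m.sum(),cv2.minAreaRect(np.argwhere(m)[:,::-1].astype(np.float32)))
(cx,cy),_,_=cv2.minAreaRect(np.argwhere(m)[:,::-1].astype(np.float32)); print(cast(c,365+cx,196+cy,138))
```

```text
[array([ 500.2, -120.2,  140. ]), array([ 500.6, -197.6,  140. ]), array([ 488.6, -119.9,  140. ]), array([ 490.5, -197.2,  140. ])]
[array([ 598.7, -110.9,   74. ]), array([ 599.9, -216.6,   74. ]), array([ 478.5, -106.3,   74. ])]
179 ((22.5, 6.5), (7.0, 37.0), 90.0)
[ 492.633412  -163.4110139  138.       ]
```

Request:
move_arm --steps '[{"xyz": [0,0,0.012],"yaw": 0},{"xyz": [0,0,0.012],"yaw": 0},{"xyz": [0,0,0.01],"yaw": 0},{"xyz": [0,0,0.006],"yaw": 0},{"xyz": [0,0,0.002],"yaw": 0},{"xyz": [0,0,0.001],"yaw": 0},{"xyz": [0,0,0],"yaw": 0},{"xyz": [0,0,0],"yaw": 0},{"xyz": [0,0,0],"yaw": 0}]'

```text
clock: 7.1
tool_pos: [401.2, -162.8, 123.8]
eef_rot: [0.001, -0.003, 1.0, -0.0]
wrist_force: [0.7, 0.5, -1.7]
width: 23.5
grip_force: 59.8
```

Request:
move_arm --steps '[{"xyz": [0,0,0.0005],"yaw": 0},{"xyz": [0,0,0],"yaw": 0}]'

```text
clock: 7.27
tool_pos: [400.9, -162.7, 123.0]
eef_rot: [0.0, -0.003, 1.0, -0.0]
wrist_force: [0.5, -0.7, -2.4]
width: 23.4
grip_force: 59.8
```

Request:
move_arm --steps '[{"xyz": [0,0,0.0005],"yaw": 0},{"xyz": [0,0,0],"yaw": 0}]'

```text
clock: 7.43
tool_pos: [400.7, -162.6, 122.3]
eef_rot: [0.0, -0.003, 1.0, 0.0]
wrist_force: [0.5, -0.7, -2.3]
width: 23.3
grip_force: 59.8
```

Request:
move_arm --steps '[{"xyz": [0,0,0.0005],"yaw": 0},{"xyz": [0,0,0],"yaw": 0}]'

```text
clock: 7.6
tool_pos: [400.7, -162.6, 121.7]
eef_rot: [-0.0, -0.002, 1.0, 0.0]
wrist_force: [-0.4, 0.4, -3.5]
width: 23.3
grip_force: 59.8
```

Request:
move_arm --steps '[{"xyz": [0,0,0.0005],"yaw": 0},{"xyz": [0,0,0],"yaw": 0}]'

```text
clock: 7.77
tool_pos: [400.7, -162.6, 121.2]
eef_rot: [-0.0, -0.003, 1.0, 0.0]
wrist_force: [-0.9, -0.2, -2.5]
width: 23.2
grip_force: 59.8
```

Request:
move_arm --steps '[{"xyz": [0,0,0.0005],"yaw": 0},{"xyz": [0,0,0],"yaw": 0}]'

```text
clock: 7.93
tool_pos: [400.7, -162.6, 120.7]
eef_rot: [-0.0, -0.003, 1.0, 0.0]
wrist_force: [0.5, -0.6, -1.4]
width: 23.4
grip_force: 59.8
```

Request:
move_arm --steps '[{"xyz": [0,0,0.0005],"yaw": 0},{"xyz": [0,0,0],"yaw": 0}]'

```text
clock: 8.1
tool_pos: [400.8, -162.6, 120.2]
eef_rot: [0.0, -0.003, 1.0, 0.0]
wrist_force: [-0.1, 0.8, -3.1]
width: 23.4
grip_force: 59.8
```

Request:
move_arm --steps '[{"xyz": [0,0,0.0005],"yaw": 0},{"xyz": [0,0,0],"yaw": 0}]'

```text
clock: 8.27
tool_pos: [401.0, -162.7, 120.0]
eef_rot: [0.0, -0.003, 1.0, -0.0]
wrist_force: [0.1, 0.6, 0.5]
width: 23.2
grip_force: 60.1
```

Request:
move_arm --steps '[{"xyz": [0,0,0.0005],"yaw": 0},{"xyz": [0,0,0],"yaw": 0}]'

```text
clock: 8.43
tool_pos: [401.1, -162.8, 119.7]
eef_rot: [0.0, -0.003, 1.0, -0.0]
wrist_force: [-0.7, 0.3, 2.1]
width: 23.4
grip_force: 60.4
```

Contact felt at about 4.6 N. I'll press slightly more, then start the stroke following a downward slope.

Request:
move_arm --steps '[{"xyz": [0,0,0.0005],"yaw": 0},{"xyz": [0,0,0],"yaw": 0},{"xyz": [0,0,0],"yaw": 0},{"xyz": [0,0,0],"yaw": 0}]'

```text
clock: 8.77
tool_pos: [401.2, -162.9, 119.5]
eef_rot: [0.001, -0.003, 1.0, -0.0]
wrist_force: [-1.2, 0.4, 5.8]
width: 23.6
grip_force: 60.8
```

Request:
move_arm --steps '[{"xyz": [-0.003,0,0.0001],"yaw": 0},{"xyz": [-0.003,0,0.0001],"yaw": 0},{"xyz": [-0.003,0,0.0001],"yaw": 0},{"xyz": [0,0,0],"yaw": 0}]'

```text
clock: 9.1
tool_pos: [410.9, -163.1, 119.1]
eef_rot: [0.001, -0.003, 1.0, -0.001]
wrist_force: [-0.9, -0.6, 3.6]
width: 23.4
grip_force: 60.4
```

Request:
move_arm --steps '[{"xyz": [-0.003,0.0002,0.0002],"yaw": 0},{"xyz": [-0.003,0.0002,0.0002],"yaw": 0},{"xyz": [-0.003,0.0002,0.0002],"yaw": 0},{"xyz": [-0.003,0.0002,0.0001],"yaw": 0},{"xyz": [0,0,0],"yaw": 0}]'

```text
clock: 9.52
tool_pos: [422.8, -162.2, 118.5]
eef_rot: [0.001, -0.003, 1.0, -0.001]
wrist_force: [-0.9, -0.6, 5.4]
width: 23.3
grip_force: 60.7
```

Request:
move_arm --steps '[{"xyz": [-0.003,0,0.0002],"yaw": 0},{"xyz": [-0.003,0,0.0001],"yaw": 0},{"xyz": [-0.003,0,0.0002],"yaw": 0},{"xyz": [-0.003,0,0.0001],"yaw": 0},{"xyz": [0,0,0],"yaw": 0}]'

```text
clock: 9.93
tool_pos: [434.8, -162.1, 117.9]
eef_rot: [0.001, -0.003, 1.0, -0.001]
wrist_force: [-1.5, -0.0, 5.6]
width: 23.4
grip_force: 60.8
```

Request:
move_arm --steps '[{"xyz": [-0.003,0,0.0002],"yaw": 0},{"xyz": [-0.003,0,0.0001],"yaw": 0},{"xyz": [-0.003,0,0.0002],"yaw": 0},{"xyz": [-0.003,0,0.0001],"yaw": 0},{"xyz": [-0.003,0,0.0002],"yaw": 0},{"xyz": [-0.003,0,0.0001],"yaw": 0}]'

```text
clock: 10.43
tool_pos: [452.1, -162.0, 117.2]
eef_rot: [0.001, -0.003, 1.0, -0.001]
wrist_force: [-2.9, -0.0, 9.1]
width: 23.4
grip_force: 61.2
```

Request:
move_arm --steps '[{"xyz": [-0.003,0,0.0002],"yaw": 0},{"xyz": [-0.003,0,0.0001],"yaw": 0},{"xyz": [-0.003,0,0.0002],"yaw": 0},{"xyz": [-0.003,0,0.0001],"yaw": 0},{"xyz": [0,0,0],"yaw": 0}]'

```text
clock: 10.85
tool_pos: [464.8, -162.0, 116.6]
eef_rot: [0.001, -0.003, 1.0, -0.001]
wrist_force: [-2.5, -0.1, 6.8]
width: 23.5
grip_force: 60.9
```

Request:
move_arm --steps '[{"xyz": [-0.003,0,0.0001],"yaw": 0},{"xyz": [-0.003,0,0.0001],"yaw": 0},{"xyz": [-0.003,0,0.0001],"yaw": 0},{"xyz": [-0.003,0,0.0001],"yaw": 0},{"xyz": [-0.003,0,0.0002],"yaw": 0},{"xyz": [-0.003,0,0.0001],"yaw": 0}]'

```text
clock: 11.35
tool_pos: [482.0, -161.8, 116.0]
eef_rot: [0.0, -0.003, 1.0, -0.0]
wrist_force: [-3.6, 0.1, 9.4]
width: 23.5
grip_force: 61.3
```

Request:
move_arm --steps '[{"xyz": [-0.003,0,0.0001],"yaw": 0},{"xyz": [-0.003,0,0.0002],"yaw": 0},{"xyz": [-0.003,0,0.0001],"yaw": 0},{"xyz": [-0.003,0,0.0002],"yaw": 0},{"xyz": [0,0,0],"yaw": 0}]'

```text
clock: 11.77
tool_pos: [494.8, -161.8, 115.4]
eef_rot: [0.001, -0.003, 1.0, -0.001]
wrist_force: [-2.0, 0.8, 7.2]
width: 23.5
grip_force: 60.9
```

Request:
move_arm --steps '[{"xyz": [-0.003,0,0.0001],"yaw": 0},{"xyz": [-0.003,0,0.0001],"yaw": 0},{"xyz": [-0.003,0,0.0001],"yaw": 0},{"xyz": [-0.003,0,0.0001],"yaw": 0},{"xyz": [-0.003,0,0.0002],"yaw": 0},{"xyz": [-0.003,0,0.0001],"yaw": 0}]'

```text
clock: 12.27
tool_pos: [512.0, -161.6, 114.7]
eef_rot: [0.0, -0.003, 1.0, -0.0]
wrist_force: [-3.8, 0.2, 8.6]
width: 23.7
grip_force: 61.3
```

Request:
move_arm --steps '[{"xyz": [-0.003,0,0.0001],"yaw": 0},{"xyz": [-0.003,0,0.0002],"yaw": 0},{"xyz": [-0.003,0,0.0001],"yaw": 0},{"xyz": [-0.003,0,0.0002],"yaw": 0},{"xyz": [0,0,0],"yaw": 0}]'

```text
clock: 12.68
tool_pos: [524.7, -161.7, 114.1]
eef_rot: [0.001, -0.003, 1.0, -0.001]
wrist_force: [-1.6, -0.9, 7.8]
width: 23.4
grip_force: 61.0
```

Request:
move_arm --steps '[{"xyz": [-0.003,0,0.0001],"yaw": 0},{"xyz": [-0.003,0,0.0001],"yaw": 0},{"xyz": [-0.003,0,0.0001],"yaw": 0},{"xyz": [-0.003,0,0.0001],"yaw": 0},{"xyz": [-0.003,0,0.0002],"yaw": 0},{"xyz": [-0.003,0,0.0001],"yaw": 0}]'

```text
clock: 13.18
tool_pos: [542.0, -161.5, 113.5]
eef_rot: [0.001, -0.003, 1.0, -0.0]
wrist_force: [-3.3, -0.0, 8.1]
width: 23.5
grip_force: 61.3
```

Request:
move_arm --steps '[{"xyz": [-0.003,0,0.0001],"yaw": 0},{"xyz": [-0.003,0,0.0002],"yaw": 0},{"xyz": [-0.002,0,0.0001],"yaw": 0},{"xyz": [0,0,0],"yaw": 0},{"xyz": [0,0,0],"yaw": 0}]'

```text
clock: 13.6
tool_pos: [550.6, -161.5, 113.0]
eef_rot: [0.001, -0.003, 1.0, -0.0]
wrist_force: [-2.3, -1.2, 7.4]
width: 23.2
grip_force: 61.1
```

Run:
```python
from h import *
s=camera("side"); c=camera("top"); f=np.array(s["frame"])[120:220,230:370]; g=np.array(c["frame"])[85:185,330:430]
f=cv2.resize(f,(440,314),interpolation=2);g=cv2.resize(g,(356,356),interpolation=2)
im=np.zeros((356,796,3),np.uint8); im[:314,:440]=f; im[:,440:]=g; cv2.imwrite("pics/far.png",im[:,:,::-1])
```

```text
(no output)
```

View pics/far.png

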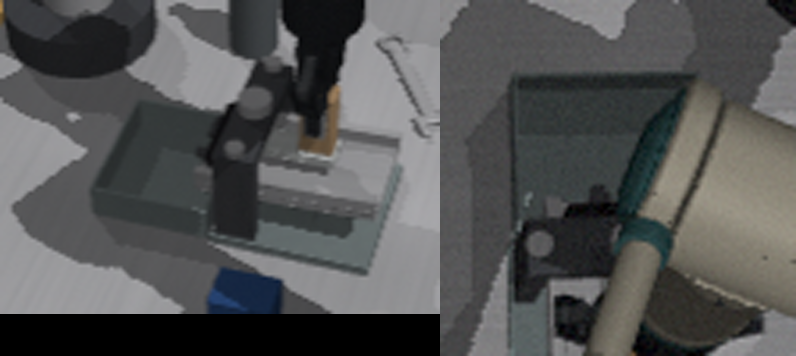

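The blade top is at the far edge (crop about 590,207) with a chip just ahead of it. Pushing on to about +89 mm.

Request:
move_arm --steps '[{"xyz": [-0.002,0,0.0001],"yaw": 0},{"xyz": [-0.002,0,0.0001],"yaw": 0},{"xyz": [-0.002,0,0.0001],"yaw": 0},{"xyz": [-0.002,0,0.0001],"yaw": 0},{"xyz": [-0.002,0,0.0001],"yaw": 0},{"xyz": [-0.0015,0,0],"yaw": 0},{"xyz": [0,0,0],"yaw": 0},{"xyz": [0,0,0],"yaw": 0},{"xyz": [0,0,0],"yaw": 0},{"xyz": [0,0,0],"yaw": 0}]'

```text
clock: 14.53
tool_pos: [562.0, -161.4, 112.6]
eef_rot: [0.001, -0.003, 1.0, -0.0]
wrist_force: [-2.8, 0.6, 6.4]
width: 23.8
grip_force: 61.0
```

Run:
```python
from h import *
s=camera("side"); c=camera("top"); f=np.array(s["frame"])[120:220,230:370]; g=np.array(c["frame"])[85:185,330:430]
f=cv2.resize(f,(440,314),interpolation=2);g=cv2.resize(g,(356,356),interpolation=2)
im=np.zeros((356,796,3),np.uint8); im[:314,:440]=f; im[:,440:]=g; im=cv2.convertScaleAbs(im,alpha=1.8); cv2.imwrite("pics/far2.png",im[:,:,::-1])
```

```text
(no output)
```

View pics/far2.png

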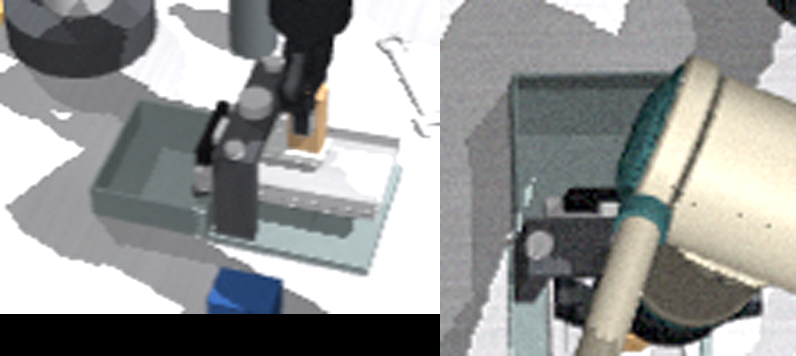

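Request:
move_arm --steps '[{"xyz": [-0.001,0,0],"yaw": 0},{"xyz": [-0.001,0,0],"yaw": 0},{"xyz": [0,0,0],"yaw": 0},{"xyz": [0,0,-0.003],"yaw": 0},{"xyz": [0,0,-0.0025],"yaw": 0},{"xyz": [0,0,0],"yaw": 0},{"xyz": [0,0,0],"yaw": 0}]'

```text
clock: 15.22
tool_pos: [562.7, -160.7, 116.3]
eef_rot: [-0.001, -0.003, 1.0, 0.0]
wrist_force: [-0.6, 0.5, -2.3]
width: 23.3
grip_force: 59.7
```

Request:
move_arm --steps '[{"xyz": [0.008,0,-0.0004],"yaw": 0},{"xyz": [0.016,0,-0.0008],"yaw": 0},{"xyz": [0.02,0,-0.001],"yaw": 0},{"xyz": [0.02,0,-0.001],"yaw": 0},{"xyz": [0.02,0,-0.001],"yaw": 0},{"xyz": [0.02,0,-0.001],"yaw": 0},{"xyz": [0.02,0,-0.001],"yaw": 0},{"xyz": [0.02,0,-0.001],"yaw": 0},{"xyz": [0.016,0,-0.001],"yaw": 0},{"xyz": [0,0,0],"yaw": 0}]'

```text
clock: 16.05
tool_pos: [398.5, -160.3, 124.6]
eef_rot: [-0.002, -0.002, 1.0, 0.001]
wrist_force: [-0.4, -0.2, -2.3]
width: 23.4
grip_force: 59.7
```

Request:
move_arm --steps '[{"xyz": [0,0,-0.01],"yaw": 0},{"xyz": [0,0,-0.015],"yaw": 0},{"xyz": [0,0,-0.015],"yaw": 0},{"xyz": [0,0,0],"yaw": 0},{"xyz": [0,0,0],"yaw": 0},{"xyz": [0,0,0],"yaw": 0}]'

```text
clock: 16.55
tool_pos: [402.9, -161.5, 164.4]
eef_rot: [-0.0, -0.003, 1.0, 0.0]
wrist_force: [0.6, -0.2, -2.3]
width: 23.2
grip_force: 59.8
```

Run:
```python
from h import *
s=camera("side"); c=camera("top"); f=np.array(s["frame"])[120:220,230:370]; g=np.array(c["frame"])[90:220,335:425]
f=cv2.resize(f,(440,314),interpolation=2);g=cv2.resize(g,(356,514),interpolation=2)
im=np.zeros((514,796,3),np.uint8); im[:314,:440]=f; im[:,440:]=g; im=cv2.convertScaleAbs(im,alpha=1.6); cv2.imwrite("pics/tray.png",im[:,:,::-1])
```

```text
(no output)
```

View pics/tray.png

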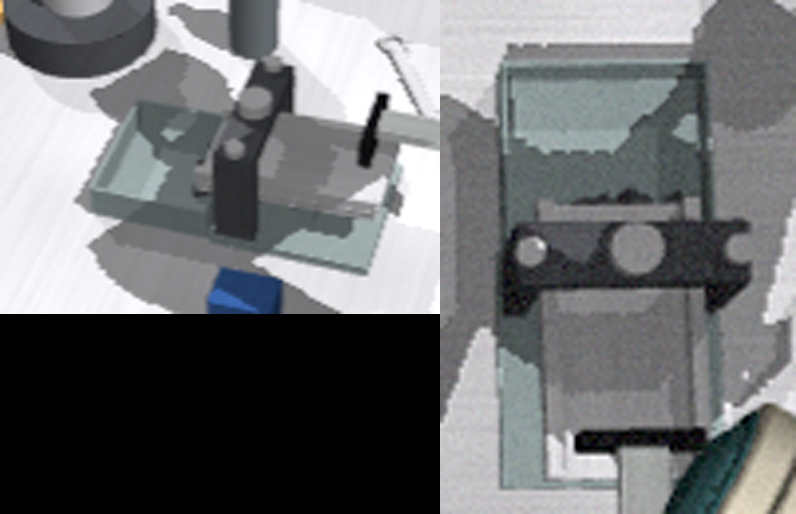

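The plate between the bridge and both ends is clear. Dark chip tops show just past the far edge at crop (600–660, 195). I'll check that position against the floor height and the plate height, plus any dark blobs in the side view.

Run:
```python
from h import *
c=camera("top");s=camera("side")
g=cv2.cvtColor(np.array(c["frame"]),cv2.COLOR_RGB2GRAY)
print(g[134:146,360:406:1].tolist().__str__().replace("], [","\n"))
for x,y in((590,190),(632,190),(660,190),(632,205)):
    u,v=335+(x-440)/3.956-.4,90+y/3.954-.4
    print(u,v,[cast(c,u,v,z)[:2].round(0)-[568,-161] for z in(4,11,57,64)])
print("plate end px",proj(c,[658,-161,56]),"bridge far top",proj(c,[633,-161,118]),"side far floor", proj(s,[672,-161,4]))
f=cv2.cvtColor(np.array(s["frame"]),cv2.COLOR_RGB2GRAY)
print(f[158:186:1,284:304].tolist().__str__().replace("], [","\n"))
```

```text
[[64, 62, 63, 59, 64, 60, 59, 60, 62, 61, 65, 66, 63, 64, 64, 60, 62, 60, 61, 60, 64, 61, 56, 64, 62, 63, 58, 60, 58, 59, 51, 45, 54, 49, 52, 50, 55, 52, 54, 50, 46, 25, 31, 54, 71, 79
58, 61, 57, 58, 62, 60, 65, 66, 61, 64, 60, 66, 58, 66, 60, 59, 65, 58, 63, 62, 60, 63, 61, 58, 63, 62, 66, 59, 62, 61, 55, 45, 51, 52, 49, 49, 53, 47, 55, 50, 46, 33, 39, 55, 70, 84
61, 64, 67, 63, 60, 65, 61, 61, 62, 57, 67, 59, 64, 60, 63, 65, 62, 61, 61, 61, 64, 63, 59, 57, 64, 63, 56, 61, 62, 61, 46, 49, 45, 51, 48, 50, 49, 48, 54, 55, 44, 31, 39, 56, 74, 85
62, 67, 64, 65, 62, 63, 63, 60, 61, 64, 63, 68, 63, 61, 60, 61, 66, 65, 62, 56, 64, 55, 34, 50, 55, 67, 64, 61, 64, 61, 52, 52, 48, 51, 52, 51, 50, 47, 47, 51, 50, 29, 33, 44, 72, 83
67, 61, 62, 68, 65, 64, 63, 61, 62, 65, 63, 63, 63, 63, 61, 64, 56, 51, 62, 58, 53, 32, 22, 30, 36, 55, 60, 62, 62, 58, 48, 52, 53, 48, 29, 30, 55, 54, 48, 55, 45, 34, 34, 47, 75, 84
66, 64, 60, 61, 65, 62, 63, 61, 63, 66, 61, 59, 55, 61, 58, 39, 28, 41, 62, 55, 31, 25, 18, 27, 30, 30, 33, 38, 59, 57, 49, 50, 36, 37, 24, 24, 41, 58, 55, 54, 51, 28, 39, 55, 73, 84

[... 3236 characters left out ...]
68, 68, 69, 68, 68, 70, 71, 71, 71, 70, 57, 33, 28, 27, 28, 29, 28
68, 69, 68, 68, 68, 68, 68, 64, 66, 72, 71, 74, 74, 56, 34, 28, 28, 29, 28, 28
68, 68, 68, 68, 68, 68, 64, 53, 60, 70, 72, 72, 67, 53, 34, 28, 28, 28, 28, 28
68, 68, 69, 68, 69, 69, 65, 50, 51, 59, 76, 78, 67, 53, 34, 27, 28, 28, 29, 28
67, 68, 69, 68, 69, 68, 64, 47, 32, 30, 32, 28, 41, 42, 29, 28, 28, 28, 29, 29
69, 68, 68, 68, 68, 68, 68, 54, 36, 36, 40, 44, 50, 44, 32, 28, 27, 29, 29, 28
68, 69, 70, 69, 69, 68, 69, 69, 63, 58, 58, 57, 57, 48, 33, 28, 28, 29, 28, 29
67, 68, 69, 70, 69, 68, 68, 68, 63, 58, 58, 58, 55, 45, 33, 28, 28, 29, 29, 28
61, 65, 67, 67, 68, 68, 67, 67, 69, 69, 68, 63, 52, 41, 32, 27, 28, 28, 28, 30]]
```

A side-view chip at (293,181) lies at tray-floor height. The dark tops in the top view fit the tray floor too: at plate height their centres would be past the edge. Returning the scraper.

Request:
move_arm --steps '[{"xyz": [-0.008,0.021,0],"yaw": 0},{"xyz": [-0.02,0.032,0],"yaw": 0},{"xyz": [-0.02,0.032,0],"yaw": 0},{"xyz": [-0.02,0.032,0],"yaw": 0},{"xyz": [-0.02,0.032,0],"yaw": 0},{"xyz": [-0.02,0.032,0],"yaw": 0},{"xyz": [-0.02,0.032,0],"yaw": 0},{"xyz": [-0.02,0.032,0],"yaw": 0},{"xyz": [-0.02,0.032,0],"yaw": 0},{"xyz": [-0.012,0.023,0],"yaw": 0}]'

```text
clock: 17.58
tool_pos: [583.5, 142.3, 164.3]
eef_rot: [0.0, -0.003, 1.0, 0.001]
wrist_force: [0.7, -0.6, -2.0]
width: 23.3
grip_force: 59.8
```

Request:
move_arm --steps '[{"xyz": [-0.012,0.023,0],"yaw": 0},{"xyz": [0,0,0],"yaw": 3.1},{"xyz": [0,0,0],"yaw": 0},{"xyz": [0,0,0],"yaw": 0},{"xyz": [0,0,0],"yaw": 0},{"xyz": [0,0,0],"yaw": 0},{"xyz": [0,0,0],"yaw": 0}]'

```text
clock: 18.17
tool_pos: [593.3, 161.4, 165.3]
eef_rot: [-0.0, 0.025, 1.0, -0.0]
wrist_force: [0.5, 0.3, -2.5]
width: 23.3
grip_force: 60.0
```

Run:
```python
from h import *
o=readout.observe(); print({k:np.round(o[k],3) for k in("tool_pos","eef_rot","wrist_force","torque")})
s=camera("side"); h=cv2.cvtColor(np.array(s["frame"]),cv2.COLOR_RGB2HSV)[230:300,240:320]
m=cv2.inRange(h,(3,100,40),(14,255,170)); k,l,st,ce=cv2.connectedComponentsWithStats(m); 
for i in range(1,k):
    if st[i,4]>60: print(st[i],ce[i], cast(s,240+ce[i][0],230+ce[i][1],14).round(1))
print("exp top centre",proj(s,[594,161.5,18]),"corners",[proj(s,[594+a,161.5+b,18]).round(1) for a in(-30,30) for b in(-30,30)])
```

```text
{'tool_pos': array([593.337, 161.385, 165.308]), 'eef_rot': array([-0.   ,  0.025,  1.   , -0.   ]), 'wrist_force': array([ 0.458,  0.281, -2.531]), 'torque': array([ 0.006,  0.029, -0.02 ])}
[ 29  20  27  25 447] [42.24608501 32.14317673] [595.5 166.   14. ]
exp top centre [283.24438567 260.08438235] corners [array([297.3, 254. ]), array([290.2, 271.7]), array([276.5, 248.9]), array([268.9, 266.3])]
```

Request:
move_arm --steps '[{"xyz": [-0.001,0,0.015],"yaw": 0},{"xyz": [0,0,0.025],"yaw": 0},{"xyz": [0,0,0.025],"yaw": 0},{"xyz": [0,0,0.02],"yaw": 0},{"xyz": [0,0,0.013],"yaw": 0},{"xyz": [0,0,0.005],"yaw": 0},{"xyz": [0,0,0.002],"yaw": 0},{"xyz": [0,0,0],"yaw": 0},{"xyz": [0,0,0],"yaw": 0},{"xyz": [0,0,0],"yaw": 0}]'

```text
clock: 19.05
tool_pos: [595.6, 162.2, 61.5]
eef_rot: [0.001, 0.025, 1.0, 0.0]
wrist_force: [-0.3, 0.8, -2.4]
width: 23.3
grip_force: 60.1
```

Request:
move_arm --steps '[{"xyz": [0,0,0.001],"yaw": 0},{"xyz": [0,0,0],"yaw": 0},{"xyz": [0,0,0],"yaw": 0}]'

```text
clock: 19.3
tool_pos: [594.8, 162.2, 59.6]
eef_rot: [0.0, 0.024, 1.0, 0.0]
wrist_force: [-0.5, 0.3, -2.1]
width: 23.2
grip_force: 60.1
```

Request:
move_arm --steps '[{"xyz": [0,0,0.001],"yaw": 0},{"xyz": [0,0,0],"yaw": 0},{"xyz": [0,0,0],"yaw": 0}]'

```text
clock: 19.55
tool_pos: [594.5, 162.1, 58.1]
eef_rot: [-0.0, 0.025, 1.0, 0.0]
wrist_force: [-0.1, -0.4, -0.8]
width: 23.2
grip_force: 60.1
```

Request:
move_arm --steps '[{"xyz": [0,0,0.0007],"yaw": 0},{"xyz": [0,0,0],"yaw": 0},{"xyz": [0,0,0],"yaw": 0},{"xyz": [0,0,0],"yaw": 0},{"xyz": [0,0,0],"yaw": 0}]'

```text
clock: 19.97
tool_pos: [594.6, 162.1, 57.5]
eef_rot: [0.0, 0.025, 1.0, 0.0]
wrist_force: [-0.3, 0.5, -1.6]
width: 23.1
grip_force: 60.1
```

Request:
move_arm --steps '[{"xyz": [0,0,0.0005],"yaw": 0},{"xyz": [0,0,0],"yaw": 0},{"xyz": [0,0,0],"yaw": 0},{"xyz": [0,0,0],"yaw": 0}]'

```text
clock: 20.3
tool_pos: [594.6, 162.1, 57.0]
eef_rot: [-0.0, 0.025, 1.0, 0.0]
wrist_force: [0.2, -0.2, -1.9]
width: 23.3
grip_force: 60.1
```

Request:
move_arm --steps '[{"xyz": [0,0,0.0006],"yaw": 0},{"xyz": [0,0,0],"yaw": 0},{"xyz": [0,0,0],"yaw": 0}]'

```text
clock: 20.55
tool_pos: [594.7, 162.1, 56.9]
eef_rot: [0.0, 0.025, 1.0, 0.0]
wrist_force: [-0.1, -0.6, 1.8]
width: 23.2
grip_force: 60.4
```

Request:
move_arm --steps '[{"xyz": [0,0,0.0006],"yaw": 0},{"xyz": [0,0,0],"yaw": 0},{"xyz": [0,0,0],"yaw": 0}]'

```text
clock: 20.8
tool_pos: [594.7, 162.2, 56.9]
eef_rot: [0.0, 0.024, 1.0, 0.0]
wrist_force: [-2.6, -0.6, 6.2]
width: 23.4
grip_force: 61.1
```

Seated, so I'll open the fingers and retreat upward.

Request:
move_arm --steps '[{"xyz": [0,0,-0.0005],"yaw": 0},{"xyz": [0,0,0],"yaw": 0},{"xyz": [0,0,0],"yaw": 0},{"xyz": [0,0,0],"yaw": 0},{"xyz": [0,0,0],"yaw": 0},{"xyz": [0,0,0],"yaw": 0},{"xyz": [0,0,0],"yaw": 0},{"xyz": [0,0,0],"yaw": 0},{"xyz": [0,0,0],"yaw": 0},{"xyz": [0,0,0],"yaw": 0}]' --hand 0.085

```text
clock: 21.63
tool_pos: [594.6, 162.1, 56.3]
eef_rot: [0.0, 0.025, 1.0, 0.0]
wrist_force: [-0.7, -0.0, 0.6]
width: 85.6
grip_force: 0.0
```

Request:
move_arm --steps '[{"xyz": [0,0,-0.01],"yaw": 0},{"xyz": [0,0,-0.025],"yaw": 0},{"xyz": [0,0,-0.035],"yaw": 0},{"xyz": [0,0,-0.035],"yaw": 0},{"xyz": [0,0,-0.035],"yaw": 0},{"xyz": [0,0,-0.03],"yaw": 0},{"xyz": [0.03,0,0],"yaw": 0},{"xyz": [0.03,0,0],"yaw": 0},{"xyz": [0.03,0,0],"yaw": 0},{"xyz": [0.03,0,0],"yaw": 0}]'

```text
clock: 22.47
tool_pos: [473.5, 168.0, 227.2]
eef_rot: [0.001, 0.025, 1.0, 0.0]
wrist_force: [0.8, 0.8, 1.0]
width: 85.1
grip_force: 0.0
```

Request:
move_arm --steps '[{"xyz": [0.035,0,0],"yaw": 0},{"xyz": [0.035,0,0],"yaw": 0},{"xyz": [0.035,0,0],"yaw": 0},{"xyz": [0.035,0,0],"yaw": 0},{"xyz": [0,0,0],"yaw": 0},{"xyz": [0,0,0],"yaw": 0},{"xyz": [0,0,0],"yaw": 0}]'

```text
clock: 23.05
tool_pos: [335.9, 175.1, 227.3]
eef_rot: [0.002, 0.024, 1.0, 0.0]
wrist_force: [0.6, 0.8, -0.3]
width: 85.0
grip_force: 0.0
```

Run:
```python
from h import *
o=readout.observe(); print(o["tool_pos"],o["wrist_force"],o["width"])
a={n:cv2.cvtColor(cv2.imread(f"pics/{n}0.png"),cv2.COLOR_BGR2RGB) for n in("top","side")}
C={n:camera(n) for n in a}
# light wood handle centroid and black blade, before vs now (side view)
for w,im in(("before",a["side"]),("now",np.array(C["side"]["frame"]))):
    r=cv2.cvtColor(im,cv2.COLOR_RGB2HSV)[225:285,235:310]
    for n,m in(("handle",cv2.inRange(r,(8,60,90),(20,200,255))),("blade",cv2.inRange(r,(0,0,0),(179,255,38))),("rest",cv2.inRange(r,(3,100,40),(14,255,170)))):
        k,l,st,ce=cv2.connectedComponentsWithStats(m); i=1+st[1:,4].argmax(); print(w,n,st[i],ce[i].round(1))
# other dark chips: plate area + tray in top, bystanders
g=cv2.cvtColor(np.array(C["top"]["frame"]),cv2.COLOR_RGB2GRAY)
print("plate dark px",(g[165:208,363:397]<50).sum(), "before",(cv2.cvtColor(a["top"],cv2.COLOR_RGB2GRAY)[165:208,363:397]<50).sum())
```

```text
[335.86512183 175.07686076 227.32343909] [ 0.5649831   0.75899301 -0.27769072] 84.98145062925072
before handle [ 39  12  21  25 260] [48.  23.9]
before blade [  8  14  15  26 116] [13.8 27.5]
before rest [ 34  29  27  21 223] [47.9 41.4]
now handle [ 34  12  28  38 452] [47.4 29.7]
now blade [  8  14  15  26 113] [14.  27.6]
now rest [ 34  29  28  21 216] [48.  41.1]
plate dark px 0 before 55
```

```bash
python3 -c "
from h import *
print(ctrl.job_done())"
```

```text
the job is handed in; nothing more can be done
None
```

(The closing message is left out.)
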